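Shake a wooden wedge out of a slotted box into a bowl

ROBOT

A 7-joint arm with a two-finger parallel gripper is mounted at the origin on a cart in front of the work surface, level with it; the furniture and walls round the work are solid. World frame = base frame: x ahead of the robot, y to its left, z up, the work surface at z = 0. Lengths are in m, angles in rad, forces in N, time in s.
With the tool pointing down it reaches from about 0.4 to 0.875 m from the base axis. Payload 6.5 kg.
Tool frame: the origin (TCP) lies at the very end of the fingers, on their centre line; the grasp point (between the pads) lies ctrl.grip_point_offset behind it (ctrl.grip_point_offset is the distance from the TCP to the grasp point, in m); z points along the fingers, y is the line along which they close (so a half turn about z gives the same grasp; the last joint's range is limited). The gripper opens to 88 mm and grips with 3 to 60 N. Pads are 18 mm wide; open, the fingers measure 123 mm over their backs; the gripper's body (75 mm by 187 mm) begins 45 mm behind the grasp point.
Start: joints at [-1.406, 0.536, -0.004, 1.538, 0.003, 1.067, -0.071], TCP at [0.149, 0.633, 0.239] pointing down, gripper open.
Joint ranges: [-2.7, 2.7], [-0.37, 2.16], [-1.27, 1.26], [0.24, 2.4], [-1.31, 4.45], [0.19, 1.91], [-2.76, 2.76]. Speed limits (rad/s): [2.39, 2.39, 3.14, 3.14, 3.14, 3.14, 3.14].

INTERFACE

Orientations are given as a unit quaternion [w, x, y, z].
In Python, from station import ctrl gives the robot as it stands. Calls block until the motion is done:
- ctrl.movep(position, orientation): joint-space move of the TCP to a pose.
- ctrl.movel(position, rot=None, v=0.15): straight line of the TCP; rot=None keeps the orientation; v is the mean speed in m/s.
- ctrl.move_joints(angles): joint-space move.
- ctrl.move_gripper(opening, squeeze=None): finger opening in m; squeeze is the grip in N (None keeps the last); returns when the fingers have stopped.
- ctrl.hold(seconds).
- ctrl.ik(position, orientation): joint angles nearest the present ones, or None.
- ctrl.observe(): the state.
- ctrl.read_camera(name): name is "scene" or "top" or "wrist"; returns the picture (384x512x3 uint8, red, green, blue); there is no depth.
- ctrl.camera_info(name): a dict with "intrinsics" (3x3 intrinsics, pixels), "pose" (4x4, takes a point from camera to world coordinates). Camera axes: x right, y down, z forward; pixel columns grow to the right and rows downward; lengths in m; the calibration is good to about 2 mm. A picture is of the moment at which its call begins: read the wrist's pose just before it. camera_info takes no time and is no camera call; for the wrist camera it gives the pose at the moment of the call.
A pose or a line that the arm cannot do raises ctrl.MotionError and nothing moves.
- ctrl.sign_off(): hands the job in; it is judged then, once.
The state is a dict: "t": time; "joint_positions": joint angles; "qd": joint speeds; "joint_torque": joint torques, N m; "ee_pos": TCP position; "eef_rot": TCP orientation; "ft_force": force on the tool from outside, world axes, zero at the start; "moment": the same for the moment, N m; "grip_width": finger opening in m; "gripper_force": force on a finger pad.
Only numpy, scipy, OpenCV 4.12 (cv2) and the standard library are available. Lean on these libraries where they do the work, as an engineer would, in place of code of your own. Each camera call takes 0.05 s, during which the arm holds its last target. There are 200 camera calls.

TASK

A wooden wedge was posted into the clear slotted box by mistake; the box now stands upside down on its dock, slot underneath. Give the red latch knob a quarter turn clockwise to free the box, lift it by its handle, hold it over the bowl and rock or shake it there until the wedge lines up with the slot and drops into the bowl. Then stand the box back flat on the dock's cork pad and let go, leaving the latch open, the wedge in the bowl, and without shoving the bowl, the canisters or the glue bottle.

Things in the scene. Friction and masses are not known exactly. Their poses are not given: they have to be found in the camera images.
- slot_box: Closed clear acrylic box with orange trim, standing upside down, 0.36 kg. Origin: centre of its slotted underside; x along the slot, z up. Outside 148 (x) x 80 (y) x 43 mm, inside 140 x 72 x 34 mm. At each x end an orange lug 16 mm long, 50 wide, 5 thick sticks out at floor level (180 mm over the lugs). On top: a bar handle and, in the corners, four rubber feet 4 mm high.
- slot (a point): Centre of the slot, at the box's origin (axes as the box's): a plain through hole 78 mm long (box x) and 28 mm wide (y) in the middle of the 5 mm floor. The floor is slippery inside (friction about 0.22): the wedge slides on it from a tilt of about 13 degrees.
- handle (a point): Centre of the dark wooden bar handle on the box, 69 mm above the box's underside. The bar is 92 mm long (box x), 16 mm wide (box y) and 20 mm tall, held on two round posts 34 mm either side of its centre with 16 mm of free space under it; pinch it across its width (along box y).
- wedge: Pale wooden block 24 (x) x 70 (y) x 14 mm (z), 18 g, loose in the clear box, at first askew over the slot. Origin: centre of its 24 x 70 mm underside. It drops through when it crosses the slot flat and lengthwise: rocking the box to and fro about box x (some 25 degrees each way, a few times) lays it along a side wall, then slides it over the slot; rocking about box y alone does not free it.
- dock: Fixed plywood board 245 x 124 x 6 mm with a cork pad 184 x 96 mm, 2 mm thick, on which the box stands. Origin: centre of the pad at bench level (pad top at 8 mm); x points to the latch, whose axis is 120 mm from the origin at y 0; the board spans x -100 to +145 mm. The box starts with its axes along the dock's.
- latch (a joint): Quarter-turn latch at the dock's end: 0 = steel tongue over the box's lug (locked), 1.57 = turned clockwise seen from above, tongue crosswise and box free; it starts between 0 and 0.2, stops at 1.62, turns stiffly (about 0.04 Nm) and stays where it is left.
- latch_grip (a point): Centre of the latch's red bar grip, on the latch axis, 73 mm above the bench. The grip is 46 mm long, 13 mm wide and 28 mm tall; at latch 0 its length lies along the dock's x axis and it turns with the latch (its x axis is the grip's length). The tongue reaches 40 mm from the axis, its top 20 mm above the bench.
- bowl: Round white bowl, 150 mm wide at the rim, 68 mm tall, about 86 mm wide at its foot, inner floor about 10 mm up, loose. Origin: centre of its underside. (A lamp's shade hangs over the back left of the bench, from 0.40 m up, at x 0.52 to 0.67, y 0.16 to 0.31 m: keep wrists clear of it.)
- canister: Steel canister with a knob on its lid, 62 mm across, 115 mm tall, loose; the two canisters and the bottle stand between dock and bowl or towards the back, in any order. Origin: centre of its underside.
- small_canister: Smaller steel canister, 52 mm across, 100 mm tall, loose. Origin: centre of its underside.
- glue_bottle: Wood glue bottle with a red nozzle, 58 mm across, 166 mm tall, loose. Origin: centre of its underside.

How it is judged:
On the way, in this order (a step that is already met when the one before it is completed fails the run):
1. the latch knob has been turned a quarter turn (latch over 1.3 rad), the box still standing on the dock (value of joint latch above 1.3 rad and horizontal distance between slot_box and dock below 0.03 m), for 0.1 s.
2. the box is held over the bowl (slot centre within 70 mm of the bowl's centre and above its rim) with the wedge still inside it (horizontal distance between slot_box and bowl below 0.07 m and height (world z) of slot_box above 0.068 m and z of wedge in the frame of slot_box above 0 m), for 0.1 s.
3. the wedge has dropped through the slot into the bowl while the box is still held above it (horizontal distance between wedge and bowl below 0.065 m and height (world z) of wedge below 0.06 m and height (world z) of slot_box above 0.068 m and horizontal distance between slot_box and bowl below 0.12 m), for 0.1 s.
At the end, for the whole second after the job is handed in: The wedge lies at rest in the upright bowl (its centre within 65 mm of the bowl's and below 60 mm), the box stands flat and released on the cork pad (within 30 mm of the pad's centre, tilted less than 0.06 rad), and the latch is still open (over 1.2 rad) (horizontal distance between wedge and bowl below 0.065 m and height (world z) of wedge below 0.06 m and linear speed of each of wedge, slot_box below 0.03 m/s and angle between bowl's own z axis and vertical below 0.1 rad and horizontal distance between slot_box and dock below 0.03 m and z of slot_box in the frame of dock between 0.004 and 0.012 m and angle between slot_box's own z axis and vertical below 0.06 rad and value of joint latch above 1.2 rad); the robot touches nothing.
It fails at once if a bystander (canister, small canister or glue bottle) is shifted by more than 30 mm (distance of any of canister, small_canister, glue_bottle from where it was at the start of the episode above 0.03 m).
It fails at once if the bowl is tipped (over 0.4 rad) or shoved by more than 60 mm (angle between bowl's own z axis and vertical above 0.4 rad or distance of bowl from where it was at the start of the episode above 0.06 m).
It also fails if it takes over 64 s, if anything falls off the work surface, if the arm or the gripper's body presses on something with over 40 N, if the wrist force passes 120 N, or if a joint passes its speed limit or range.

## Working session

There is one attempt and no reset: what is moved stays moved. The work goes in short steps, each a Python script; the robot and the scene stay as the last script left them, time stands still between calls to the robot, and variables do not carry over. Pictures are saved under pics/ and viewed, at most 10 in all, crops included, and the job is handed in when it is done.

```bash
ls; mkdir -p pics; python3 - <<'E'
from station import ctrl
import cv2,numpy as np
np.set_printoptions(precision=4,suppress=True)
for n in("scene","top"):
    im=ctrl.read_camera(n); cv2.imwrite(f"pics/{n}0.png",cv2.resize(im[:,:,::-1],(800,600),interpolation=cv2.INTER_CUBIC))
    i=ctrl.camera_info(n); print(n,np.array(i["intrinsics"]),np.array(i["pose"]))
o=ctrl.observe(); print(o, ctrl.grip_point_offset)
E
```

```text
pics
scene [[413.6336   0.     260.4373]
 [  0.     413.6336 189.8101]
 [  0.       0.       1.    ]] [[ 0.6937 -0.5     0.5184 -0.0299]
 [-0.7201 -0.471   0.5094 -0.5193]
 [-0.0106 -0.7267 -0.6869  0.831 ]
 [ 0.      0.      0.      1.    ]]
top [[373.7967   0.     241.5239]
 [  0.     373.7967 190.2222]
 [  0.       0.       1.    ]] [[-0.0288 -0.9835  0.1785  0.3675]
 [-0.9995  0.0305  0.0069  0.0084]
 [-0.0122 -0.1783 -0.9839  1.0212]
 [ 0.      0.      0.      1.    ]]
{'t': 0.1, 'joint_positions': array([-1.4062,  0.5371, -0.0045,  1.5387,  0.0026,  1.0673, -0.0712]), 'qd': array([-0.0015, -0.0011, -0.0002, -0.0051, -0.0002, -0.    , -0.0004]), 'joint_torque': array([  0.0027, -57.2081,   0.994 , -25.2232,  -0.0562,   0.0134,
         0.0001]), 'ee_pos': array([0.1486, 0.6322, 0.2379]), 'eef_rot': array([-0.    ,  0.1151,  0.9934, -0.0008]), 'ft_force': array([ 0.2949,  0.3055, -0.2395]), 'moment': array([-0.019,  0.011, -0.046]), 'gripper_force': 0.0, 'grip_width': 0.08818366064997377} 0.0187
```

View pics/top0.png

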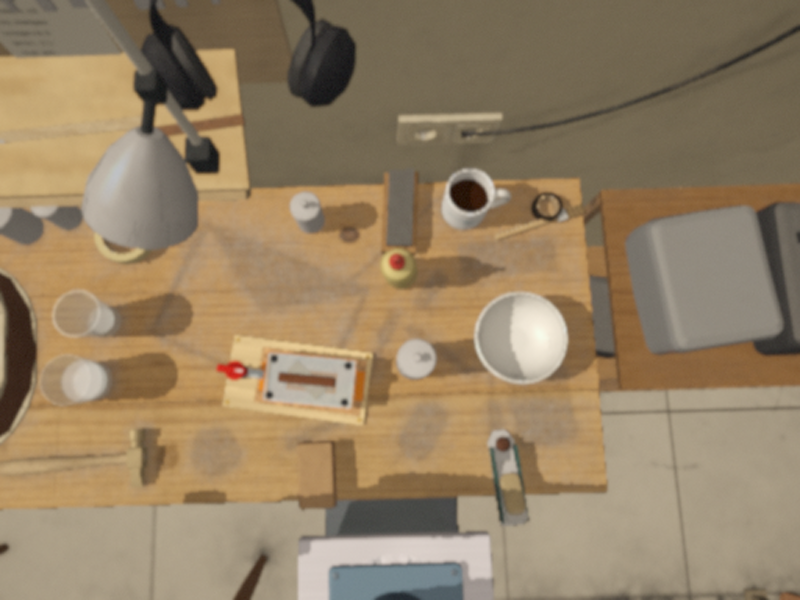

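View pics/scene0.png

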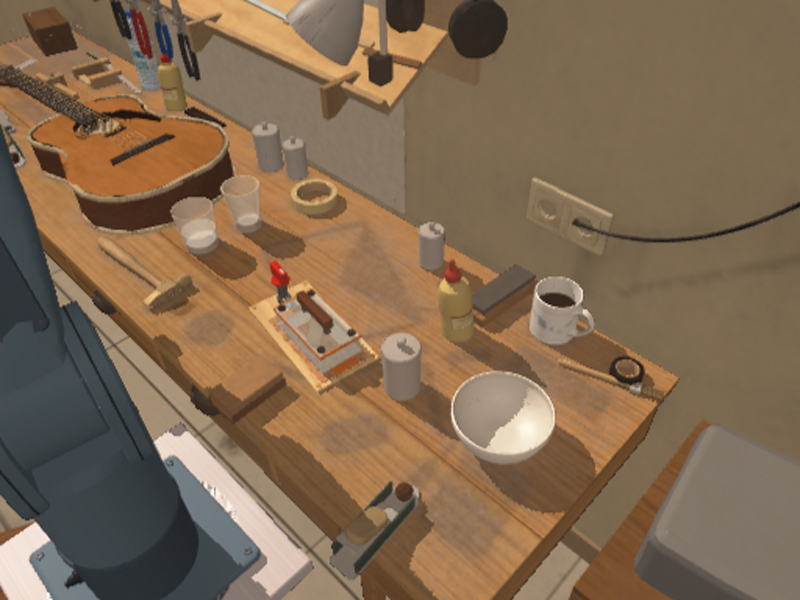

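The top view (800x600 scale) shows the latch grip at (236,371), the handle at (307,380) with ends at (279,379) and (336,382), and the feet at (273,358), (350,362), (269,397) and (344,402). The bowl is at (521,338), the canister knob at (416,358), the bottle nozzle at (398,262) and the small canister at (307,204). The dock's x axis points left in the image, which is roughly world +y.

```bash
cat > h.py <<'E'
from station import ctrl
import cv2,numpy as np
from scipy.spatial.transform import Rotation as R
np.set_printoptions(precision=4,suppress=True)
def ray(info,uv,z,s=0.64):
    K=np.array(info["intrinsics"]);T=np.array(info["pose"])
    d=T[:3,:3]@np.linalg.solve(K,[uv[0]*s,uv[1]*s,1]);o=T[:3,3]
    return o+d*(z-o[2])/d[2]
def proj(info,p):
    K=np.array(info["intrinsics"]);T=np.array(info["pose"])
    c=K@(T[:3,:3].T@(np.array(p)-T[:3,3]));return c[:2]/c[2]
def quat(rot): return np.roll(rot.as_quat(),1)
def down(a):  # tool down, tool y along world direction angle a
    y=np.array([np.cos(a),np.sin(a),0]);z=np.array([0,0,-1.]);x=np.cross(y,z)
    return R.from_matrix(np.c_[x,y,z])
def pic(n,name):
    i=ctrl.camera_info(n);im=ctrl.read_camera(n)
    cv2.imwrite(f"pics/{name}.png",cv2.resize(im[:,:,::-1],(800,600),interpolation=cv2.INTER_CUBIC));return i,im
E
python3 - <<'E'
from h import *
i=ctrl.camera_info("top");f=lambda u,v,z:ray(i,(u,v),z)
print("grip",f(236,371,.08),"handle",f(307,380,.087),f(279,379,.087),f(336,382,.087))
F=[f(*p,.055) for p in((273,358),(350,362),(269,397),(344,402))];print(np.array(F),"mean",np.mean(F,0), np.linalg.norm(F[0]-F[1]))
d=(F[0]-F[1]+F[2]-F[3]);print("dock yaw",np.arctan2(d[1],d[0]))
print("bowl",f(521,338,.068),f(475,338,.068),f(567,338,.068))
print("can",f(416,358,.115),"bottle",f(398,262,.166),"small",f(307,204,.1))
a=np.arctan2(d[1],d[0]); c=np.mean(F,0); g=f(236,371,.08)
print("c->grip",np.linalg.norm((g-c)[:2]),np.arctan2(*(g-c)[1::-1]))
# reach test of view pose + latch turn
p=c+0.06*np.array([np.cos(a),np.sin(a),0]);p[2]=.26
for s in(0,np.pi):
  q=ctrl.ik(p,quat(down(a+np.pi/2+s)));print(q)
E
```

```text
grip [0.425  0.2454 0.08  ] handle [0.407  0.1305 0.087 ] [0.4099 0.175  0.087 ] [0.4026 0.0845 0.087 ]
[[0.4461 0.1907 0.055 ]
 [0.4357 0.0634 0.055 ]
 [0.3827 0.197  0.055 ]
 [0.3711 0.0745 0.055 ]] mean [0.4089 0.1314 0.055 ] 0.12766243435394908
dock yaw 1.4831752675771783
bowl [ 0.4656 -0.2174  0.068 ] [ 0.4679 -0.1425  0.068 ] [ 0.4633 -0.2922  0.068 ]
can [ 0.4346 -0.0422  0.115 ] bottle [ 0.5756 -0.0182  0.166 ] small [0.6949 0.1267 0.1   ]
c->grip 0.11513447329128453 1.43052495590719
[-0.4805  0.1799 -0.0568  2.0038  0.0124  0.9582  2.5104]
[-0.9608  0.1827  0.4874  2.0287 -0.1045  0.9536 -0.5073]
```

```bash
python3 - <<'E'
from h import *
a=1.47; p=np.array([.415,.19,.30])
ctrl.movep(p,quat(down(a-np.pi/2)))
print(ctrl.observe()["joint_positions"],ctrl.observe()["ee_pos"],ctrl.observe()["t"])
i,im=pic("wrist","w1");print(np.array(i["intrinsics"]),np.array(i["pose"]))
np.save("w1.npy",i["pose"]);
E
```

```text
[-0.9779  0.1306  0.4949  1.9775 -0.0713  1.0502 -0.5491] [0.4148 0.1913 0.2999] 1.9833
[[267.2406   0.     253.3818]
 [  0.     267.2406 193.1379]
 [  0.       0.       1.    ]] [[ 0.9952 -0.0936 -0.0271  0.423 ]
 [-0.0974 -0.9573 -0.2723  0.2603]
 [-0.0005  0.2737 -0.9618  0.4467]
 [ 0.      0.      0.      1.    ]]
```

View pics/w1.png

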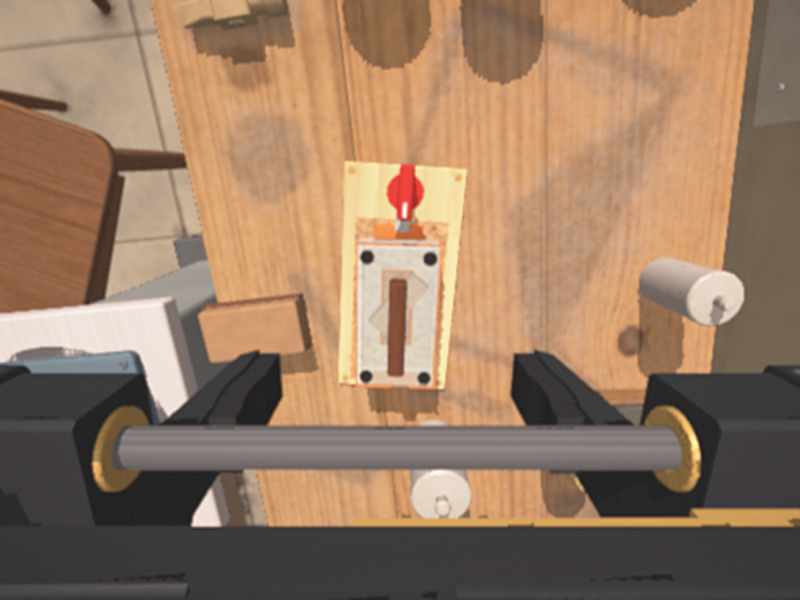

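The wrist view shows dock corners at (345,162), (466,170), (340,384) and (445,389). The grip ends are at (407,165) and (404,222), and the feet at (367,257), (430,258), (366,377) and (424,378). The handle ends are at (398,279) and (397,375). The wedge lies askew around (400,303).

```bash
python3 - <<'E'
from h import *
i=ctrl.camera_info("wrist");f=lambda u,v,z:ray(i,(u,v),z)
D=[f(*p,.006) for p in((345,162),(466,170),(340,384),(445,389))];print("dock",np.array(D)[:,:2].tolist())
d=D[0]+D[1]-D[2]-D[3];a=np.arctan2(d[1],d[0]);u=np.array([np.cos(a),np.sin(a),0]);m=np.mean(D,0);o=m-.0225*u
print("yaw",a,"origin",o,"latch",o+.12*u,"len",np.linalg.norm(d)/2)
F=[f(*p,.055) for p in((367,257),(430,258),(366,377),(424,378))];d=F[0]+F[1]-F[2]-F[3]
print("feet",np.mean(F,0),np.arctan2(d[1],d[0]))
h=[f(398,279,.087),f(397,375,.087)];e=h[0]-h[1];print("handle",(h[0]+h[1])/2,np.linalg.norm(e),np.arctan2(e[1],e[0]))
g=[f(407,165,.087),f(404,222,.087)];e=g[0]-g[1];print("grip",(g[0]+g[1])/2,np.linalg.norm(e),np.arctan2(e[1],e[0]))
E
```

```text
dock [[0.37400300244598267, 0.2852511787059736], [0.4942450351172562, 0.2657744892806908], [0.3361678592857753, 0.042798254297793936], [0.4572243546150944, 0.024500896217773127]]
yaw 1.4172658965949063 origin [0.412  0.1323 0.006 ] latch [0.4303 0.2509 0.006 ] len 0.24474207752289323
feet [0.4109 0.1306 0.055 ] 1.4458546881193841
handle [0.4118 0.1329 0.087 ] 0.09265441834315818 1.4642381721744846
grip [0.4299 0.2506 0.087 ] 0.046098283223797915 1.4250101365739678
```

```bash
python3 - <<'E'
from h import *
a=1.42; p=np.array([.430,.2508,.16]);q=quat(down(a-np.pi/2))
ctrl.movep(p,q); p[2]=.056
ctrl.movel(p,q,v=.1)
ctrl.move_gripper(0.0,25); o=ctrl.observe();print(o["grip_width"],o["ft_force"],o["moment"],o["t"])
j0=o["joint_positions"].copy()
for s in(.5,1.,1.4,1.57):
    j=j0.copy();j[6]+=s;ctrl.move_joints(j);o=ctrl.observe();print(s,o["moment"],o["ft_force"],o["grip_width"],o["ee_pos"])
y=R.from_quat(np.roll(o["eef_rot"],-1)).as_matrix()[:,1];print("y axis ang",np.arctan2(y[1],y[0]),o["t"])
ctrl.move_gripper(.035); p=o["ee_pos"].copy();p[2]=.2;ctrl.movel(p,v=.2)
i,im=pic("wrist","w2");print(ctrl.observe()["t"])
E
```

```text
0.03201700482961689 [-6.2075  0.6319  5.1059] [ 0.2018  1.388  -0.0387] 4.775
0.5 [-0.2161 -0.6796 -0.2975] [ 3.6475 -0.8633 -5.3554] 0.03214932690050049 [0.4296 0.2505 0.0558]
1.0 [ 1.4861  0.3741 -8.4689] [-2.3252  8.3245 -5.0564] 0.03440997320524805 [0.4287 0.252  0.056 ]
1.4 [-2.6945 -4.8514 -0.5592] [ 24.9217 -13.5932 -12.5982] 0.037630257568162545 [0.4387 0.2465 0.0572]
1.57 [-0.9463 -6.971  -0.059 ] [ 37.1396  -1.9365 -25.0579] 0.02928660575829719 [0.4433 0.2508 0.058 ]
y axis ang 1.4129299488617708 6.625
7.8417
```

View pics/w2.png

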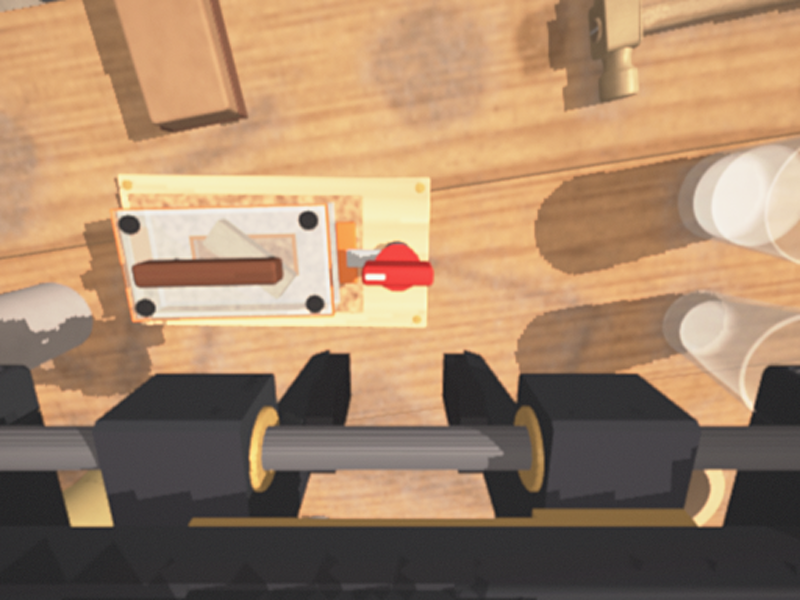

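The view shows the latch still at 0: the pads closed on the red disc under the bar (32 mm) and slipped. Feet are at (129,225), (308,219), (146,308) and (315,304), grip ends at (364,274) and (433,273), and dock corners at (118,176), (431,178) and (428,326). I'll re-measure, then grip higher.

```bash
python3 - <<'E'
from h import *
i=ctrl.camera_info("wrist");f=lambda u,v,z:ray(i,(u,v),z)
F=[f(*p,.055) for p in((308,219),(315,304),(129,225),(146,308))];d=F[0]+F[1]-F[2]-F[3]
print("feet",np.array(F),np.mean(F,0),np.arctan2(d[1],d[0]))
h=[f(282,270,.087),f(134,273,.087)];e=h[0]-h[1];print("handle",(h[0]+h[1])/2,np.linalg.norm(e),np.arctan2(e[1],e[0]))
g=[f(433,273,.087),f(364,274,.087)];e=g[0]-g[1];print("grip",(g[0]+g[1])/2,np.linalg.norm(e),np.arctan2(e[1],e[0]))
for p in((118,176),(431,178),(428,326)):print(f(*p,.006))
o=ctrl.observe();print(o["joint_positions"],o["ft_force"],o["moment"])
E
```

```text
feet [[0.3876 0.1966 0.055 ]
 [0.4478 0.1891 0.055 ]
 [0.3731 0.0738 0.055 ]
 [0.4324 0.067  0.055 ]] [0.4102 0.1316 0.055 ] 1.4493228687906219
handle [0.4087 0.1343 0.087 ] 0.09378654141428973 1.4411853395496679
grip [0.4279 0.2531 0.087 ] 0.04358864299166523 1.435406701281668
[0.3352 0.046  0.006 ]
[0.3734 0.2873 0.006 ]
[0.4939 0.2692 0.006 ]
[-0.9744  0.3755  0.4614  1.9641 -0.2193  0.8553  1.0247] [ 0.3896 -0.3143  0.5581] [-0.0418  0.017   0.0571]
```

```bash
python3 - <<'E'
from h import *
a=1.43; p=np.array([.4293,.2515,.16]);q=quat(down(a-np.pi/2))
ctrl.move_gripper(.06);ctrl.movep(p,q); p[2]=.0665
ctrl.movel(p,q,v=.1)
ctrl.move_gripper(0.0,40); o=ctrl.observe();print(o["grip_width"],o["ft_force"],o["moment"],o["t"],o["joint_positions"])
j0=o["joint_positions"].copy()
if o["grip_width"]<.018:
  for s in np.arange(1,9)*.2:
    j=j0.copy();j[6]+=min(s,1.57);ctrl.move_joints(j);o=ctrl.observe();print(round(s,1),o["moment"],o["ft_force"],o["grip_width"],o["ee_pos"])
    if abs(o["ft_force"]).max()>30: print("stop");break
  y=R.from_quat(np.roll(o["eef_rot"],-1)).as_matrix()[:,1];print("y axis ang",np.arctan2(y[1],y[0]),o["t"])
  ctrl.move_gripper(.035); p=o["ee_pos"].copy();p[2]=.2;ctrl.movel(p,v=.2)
  im=ctrl.read_camera("wrist")[:,:,::-1];cv2.imwrite("pics/w3.png",im[60:260]);print(ctrl.observe()["t"])
E
```

```text
0.01281429482097176 [-4.1198  0.9929  4.5001] [ 0.034   0.8587 -0.3251] 11.4417 [-1.1048  0.6501  0.627   2.0734 -0.6565  0.6232 -0.1634]
0.2 [ 0.0914  0.4858 -1.1742] [-1.6971  1.0159  2.185 ] 0.015164122506234475 [0.4285 0.2516 0.0665]
0.4 [-0.0053  0.4195 -1.5773] [-1.8192  0.1459  1.2312] 0.018467659975342676 [0.4285 0.2514 0.0664]
0.6 [ 0.0448  0.362  -2.2628] [-2.1897  0.2813 -0.8783] 0.023033343384148017 [0.4285 0.2512 0.0663]
0.8 [-0.3681  0.2981 -1.1088] [-2.078  -1.5223 -0.9768] 0.03411155828229588 [0.4284 0.2511 0.0663]
1.0 [-2.9846 -1.0578 -0.5248] [  4.6308 -15.9488  -1.0946] 0.03476957189473114 [0.4311 0.246  0.0666]
1.2 [-3.617  -2.6949 -0.882 ] [ 12.6466 -17.3296  -7.1302] 0.036091090590939796 [0.4343 0.2449 0.0669]
1.4 [-4.1677 -4.9334 -0.7622] [ 24.1119 -20.68   -14.1006] 0.031687045540726586 [0.439  0.244  0.0677]
1.6 [ 0.632  -6.7332 -0.3662] [ 33.478    3.9872 -10.0326] 0.010191159874680689 [0.445  0.2526 0.07  ]
stop
y axis ang 1.4215742656909525 13.8833
15.3
```

View pics/w3.png

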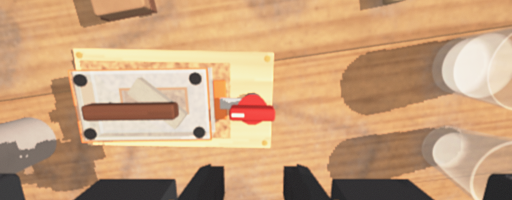

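The picture shows the latch still at 0. I was turning it counter-clockwise against the stop: +j7 increases world yaw. I'll redo the turn with j7 decreasing.

```bash
python3 - <<'E'
from h import *
a=1.43; p=np.array([.4288,.2515,.13]);q=quat(down(a-np.pi/2))
ctrl.move_gripper(.06);ctrl.movep(p,q); p[2]=.0665
ctrl.movel(p,q,v=.15)
ctrl.move_gripper(0.0,40); o=ctrl.observe();print(o["grip_width"],o["t"])
j0=o["joint_positions"].copy()
if o["grip_width"]<.018:
  for s in (.2,.8,1.57):
    j=j0.copy();j[6]-=s;ctrl.move_joints(j);o=ctrl.observe();print(round(s,1),o["moment"],o["ft_force"],o["grip_width"],o["ee_pos"])
    if abs(o["moment"][2])>1.5 or o["grip_width"]>.02: print("stop");break
  y=R.from_quat(np.roll(o["eef_rot"],-1)).as_matrix()[:,1];print("y axis ang",np.arctan2(y[1],y[0]),o["t"])
  ctrl.move_gripper(.035); p=o["ee_pos"].copy();p[2]=.16;ctrl.movel(p,v=.25)
  im=ctrl.read_camera("top")[:,:,::-1];cv2.imwrite("pics/t3.png",cv2.resize(im[180:300,100:400],None,fx=2.5,fy=2.5))
  print(ctrl.observe()["t"],ctrl.observe()["joint_positions"])
  # grasp options
  for s in(0,np.pi):print(ctrl.ik([.411,.1325,.054],quat(down(1.44-np.pi/2+s))))
E
```

```text
0.012756499737825196 18.2917
0.2 [ 0.0459  0.5923 -0.0531] [-1.9751  0.2873  3.9638] 0.012988928762125592 [0.4282 0.2517 0.0665]
0.8 [ 0.3181  1.1201 -0.066 ] [-5.9183  1.9159  6.2672] 0.012518381080884827 [0.4275 0.2522 0.0665]
1.6 [ 0.8244  1.3066 -0.0841] [-5.6007  4.879   6.0722] 0.012415909095138272 [0.4273 0.2533 0.0665]
y axis ang -1.7066829076466268 19.9917
21.075 [-1.457   0.6995  1.1585  2.0472 -0.81    0.9534 -1.5692]
[-0.8651  0.5823  0.554   2.2325 -0.6618  0.4903  0.0831]
[-1.2707  0.9734  1.1848  2.2498 -1.2645  0.933  -2.5153]
```

View pics/t3.png

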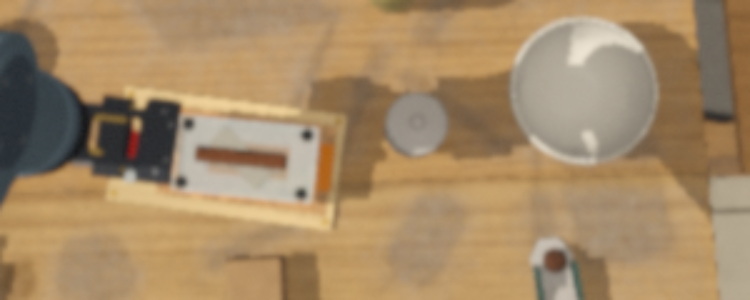

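The red bar is now crosswise, so the latch is open. Next I'll grasp the handle, lift, and move over the bowl.

```bash
python3 - <<'E'
from h import *
a=1.44;Q=quat(down(a-np.pi/2))
ctrl.move_gripper(.05)
ctrl.movep([.411,.1322,.14],Q); ctrl.movel([.411,.1322,.058],Q,v=.12)
ctrl.move_gripper(0,55);o=ctrl.observe();print(o["grip_width"],o["ft_force"],o["ee_pos"],o["t"])
np.save("grasp.npy",np.r_[o["ee_pos"],o["eef_rot"]])
if .012<o["grip_width"]<.02:
  p=o["ee_pos"].copy();p[2]=.26;ctrl.movel(p,v=.15);o=ctrl.observe();print(o["ft_force"],o["grip_width"])
  B=np.array([.4656,-.2174])
  ctrl.movel([*B,.26],v=.2);ctrl.movel([*B,.21],v=.15)
  o=ctrl.observe();print(o["ee_pos"],o["t"],o["joint_positions"],o["grip_width"])
  Rb=R.from_euler('z',a)
  for th in(-35,-25,0,25,35):
    rot=Rb*R.from_euler('x',th,degrees=True)*Rb.inv()
    q=ctrl.ik(np.r_[B,.16]+rot.apply([0,0,.05]),quat(rot*down(a-np.pi/2)));print(th,q)
  pic("scene","s4")
E
```

```text
0.015361546192869332 [-1.9276  0.4395  4.8976] [0.4108 0.1323 0.0581] 24.2833
[ 0.1349  0.2726 -4.105 ] 0.015030291609321763
[ 0.4657 -0.2174  0.2103] 28.1833 [-0.347   0.4742  0.9096  1.9596 -0.4653  0.9314  0.6658] 0.015120037077058973
-35 None
-25 [-0.2212  0.1817  0.7448  2.3275 -0.8236  0.3745  1.0888]
0 [-0.3465  0.4743  0.9092  1.9601 -0.466   0.9307  0.6664]
25 [-0.2316  0.7961  0.8573  1.5741 -0.3921  1.4376  0.5828]
35 [-0.1808  0.9205  0.8312  1.4205 -0.3645  1.6244  0.5654]
```

View pics/s4.png

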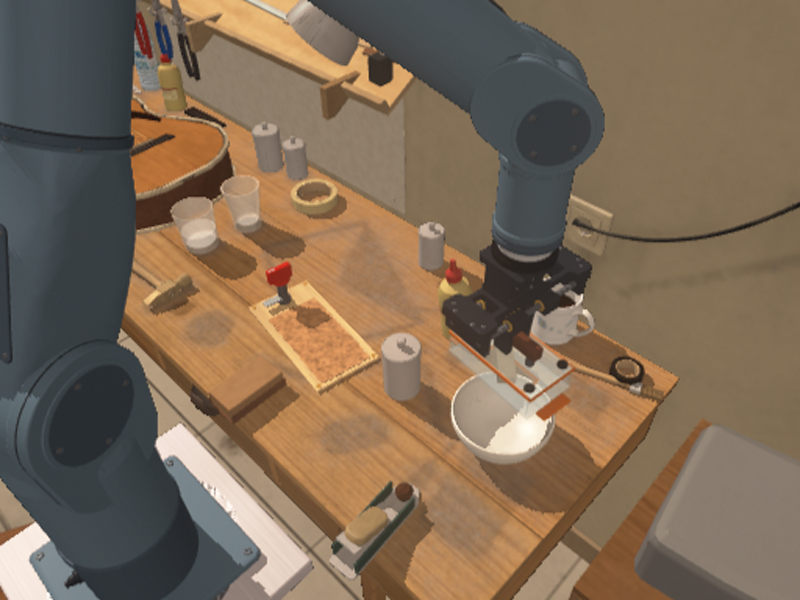

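The box hangs over the bowl with the latch open and the dock empty. Now I'll rock it.

```bash
cat >> h.py <<'E'
B=np.array([.4656,-.2174]);a=1.44;Rb=R.from_euler('z',a)
def tilt(th,py=0,z=.14):
    rot=Rb*R.from_euler('yx',[py,th],degrees=True)*Rb.inv()
    ctrl.movep(np.r_[B,z]+rot.apply([0,0,.05]),quat(rot*down(a-np.pi/2)))
E
python3 - <<'E'
from h import *
t=[]
for th in(-25,25,-25,25,0):
    tilt(th);ctrl.hold(.2)
    im=ctrl.read_camera("wrist")[:,:,::-1];t.append(im[80:330,120:390]);o=ctrl.observe();print(th,o["t"],o["ft_force"],o["grip_width"])
t.append(ctrl.read_camera("scene")[:,:,::-1][170:420,240:510]);t[-1]=cv2.copyMakeBorder(t[-1],0,250-t[-1].shape[0],0,270-t[-1].shape[1],0)
cv2.imwrite("pics/m5.png",np.vstack([np.hstack(t[:3]),np.hstack(t[3:])])[:, :800])
E
```

```text
-25 29.1083 [ 0.1431 -0.0535 -4.5088] 0.015276810063553872
25 30.3417 [ 0.2362  0.4308 -3.9212] 0.01522486161612299
-25 31.6 [-0.6672 -0.348  -3.821 ] 0.0151035227239077
25 32.85 [-0.0564 -0.4782 -4.4216] 0.015511521582184376
0 33.6667 [-0.6427 -0.5217 -3.2758] 0.015335930512027045
```

View pics/m5.png

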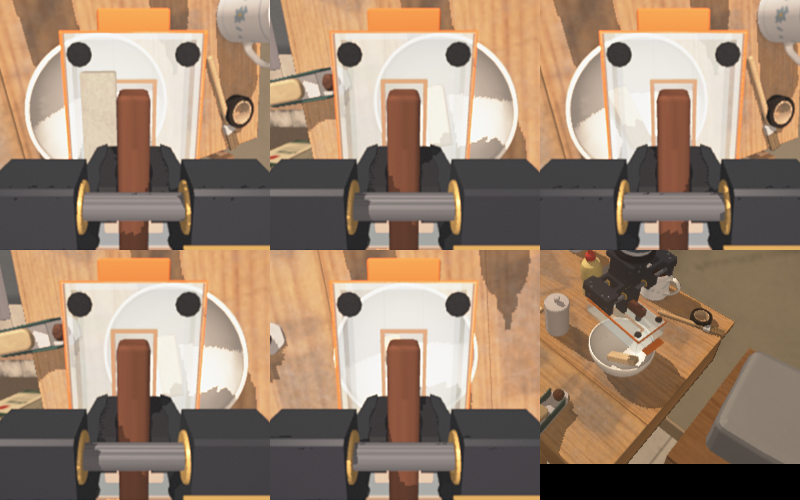

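The scene tile shows the wedge as a tan block in the bowl, and the box is empty. I'll check its position and put the box back.

```bash
python3 - <<'E'
from h import *
print("wedge~",ray(ctrl.camera_info("scene"),(320,275),.025,1))
g=np.load("grasp.npy");Q=g[3:]
ctrl.movel([*B,.26],quat(down(a-np.pi/2)),v=.2)
ctrl.movel([g[0],g[1],.26],Q,v=.25)
ctrl.movel([g[0],g[1],.075],Q,v=.15)
ctrl.movel([g[0],g[1],.0575],Q,v=.04);o=ctrl.observe();print(o["ft_force"],o["ee_pos"],o["t"])
ctrl.move_gripper(.045);ctrl.hold(.2)
ctrl.movel([g[0],g[1],.16],v=.15);ctrl.movel([g[0],g[1],.3],v=.25)
i,im=pic("wrist","w6");sc=ctrl.read_camera("scene")[:,:,::-1]
cv2.imwrite("pics/f6.png",np.hstack([cv2.resize(im[:,:,::-1],(400,300)),cv2.resize(sc[150:330,120:360],(400,300))]));print(ctrl.observe()["t"])
E
```

```text
wedge~ [ 0.4657 -0.2224  0.025 ]
[-3.7764 -0.9417 16.7132] [0.4107 0.1325 0.0581] 37.7583
40.2
```

View pics/f6.png

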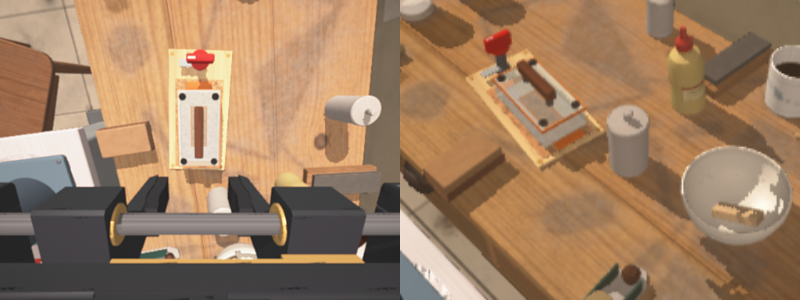

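The picture shows the box flat on the pad at (200,128) and released, the latch crosswise at (200,60), and the wedge lying in the bowl at (738,213).

```bash
python3 -c "
from station import ctrl
print(ctrl.sign_off())"
```

```text
the job is handed in; nothing more can be done
None
```

I handed the job in at about 40 s: the last pictures show the wedge in the bowl, the box flat and released on the cork pad, and the latch open; before that I twice turned the latch the wrong way against its stop, and sign-off returned no verdict.

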